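# Zero the tare dial of the pantry scale

### The job

The pantry scale still has the tare of the last jar dialled in. Draw the orange-headed lock pin up out of its bore and park it in the yellow-edged notch in the scale's side, upright, well inside the notch and with its collar resting flat on the deck; then turn the black dial knob anticlockwise until its red pointer is right back against the zero stop. Let go of everything and leave the other things on the counter where they stand.

Things in the scene. Friction and masses are not known exactly. Their poses are not given: they have to be found in the camera images.
- scale: Blue pantry scale, fixed. Front deck: flat block 200 (x) by 250 (y) mm, top 60 mm above the counter; behind it (+x) a 50 mm high housing and a round steel pan (170 mm across, top at 102 mm, centre 200 mm behind the dial axis). Origin: on the counter under the dial axis, at the deck's centre; x points from the front towards the pan, y to the left seen from the front, z up.
- dial (a joint): Tare dial: rad turned clockwise (from above) from the zero stop; 0 = pointer against the stop, at most 2.9. At value q the pointer points in direction 1.745 - q, anticlockwise from the scale's x axis. The pin in its bore (at dial value 0.70, 75 mm from the axis) keeps the pointer above about 0.85. Friction about 0.05 N m; it stays where it is left.
- dial_grip (a point): Point on the dial's vertical axis, 100 mm above the counter, at the height to grip. Its axes are the scale's, turned with the knob. The black knob's grip is an upright bar 52 mm long (along the pointer's direction), 14 mm thick, from 74 to 114 mm above the counter, on a round hub (40 mm across, up to 74 mm).
- pointer_tip (a point): Outer end of the red pointer, 85 mm from the dial's axis, 70 mm above the counter. The pointer is a flat red bar 10 mm wide and 8 mm tall (66 to 74 mm above the counter). The zero stop it comes to rest against is a steel post 8 mm across and 16 mm tall, beside the bold red zero tick.
- pin: Loose lock pin, about 60 g, standing in its bore at the start. Origin: centre of the collar's underside, z up along the pin. Below: steel shaft 9 mm across, 38 mm long. Above: steel collar 24 mm across, 4 mm thick, then an orange round grip 16 mm across, from 4 to 40 mm above the origin. In the bore, and when parked, the origin is 60 mm above the counter.
- bore (a point): Mouth of the pin's bore in the deck (top surface, 60 mm above the counter), 11 mm across, 42 mm deep; at x +37.6, y +64.9 mm in the scale's frame.
- notch (a point): Place for the parked pin's origin, level with the deck's top (60 mm above the counter), at x -45, y -105 mm in the scale's frame, axes parallel. The notch is a slot 13 mm wide (along x), cut through the deck's full height, open above and at the deck's right side (-y); it runs from 10 mm inside this point (+y) to 20 mm outside it (-y). Yellow strips edge it.
- coffee_tin: Bystander: red tin, 100 mm across, 110 mm tall; origin at the centre of its underside.
- soup_can: Bystander: blue can, 68 mm across, 100 mm tall; origin at the centre of its underside.
- jar: Bystander: amber glass jar, 80 mm across, 105 mm tall; origin at the centre of its underside.
- measuring_cup: Bystander: green measuring cup with a handle, 80 mm across, 70 mm tall; origin at the centre of its underside.
- spoon: Bystander: steel measuring spoon with a wooden handle, 200 mm long, lying along its x axis; origin near its middle, on the underside.
- spice_jar: Bystander: small green glass spice jar with a black cap, 44 mm across, 90 mm tall; origin at the centre of its underside.
Things that resemble listed ones, but are neither listed nor needed, are in the scene too. Of the things that look like the pin, the middle-sized one is meant.

How it is judged:
By the outcome, as a careful person would: the job done as asked, in the order asked, and still so for the second after the job is handed in, with the robot touching nothing.
It also fails if it takes over 70 s, if anything falls off the work surface, if the arm or the gripper's body presses on something with over 40 N, if the wrist force passes 120 N, or if a joint passes its speed limit or range.

### The arm

A 7-joint arm with a two-finger parallel gripper is mounted at the origin on the work surface. World frame = base frame: x ahead of the robot, y to its left, z up, the work surface at z = 0. Lengths are in m, angles in rad, forces in N, time in s.
With the tool pointing down it reaches from about 0.35 to 0.9 m from the base axis. Payload 19.9 kg.
Tool frame: the origin (TCP) lies at the very end of the fingers, on their centre line; the grasp point (between the pads) lies 19 mm behind it (bot.tcp_to_grasp is the distance from the TCP to the grasp point, in m); z points along the fingers, y is the line along which they close (so a half turn about z gives the same grasp; the last joint's range is limited). The gripper opens to 94 mm and grips with 3 to 60 N. Pads are 16 mm wide; open, the fingers measure 119 mm over their backs; the gripper's body (75 mm by 177 mm) begins 78 mm behind the grasp point.
Start: joints at [-1.266, 0.417, -0.01, 1.614, 0.005, 1.111, -0.053], TCP at [0.212, 0.588, 0.205] pointing down, gripper open.
Joint ranges: [-2.81, 2.81], [-0.39, 2.02], [-1.27, 1.25], [0.06, 2.57], [-1.19, 4.33], [0.19, 2], [-2.82, 2.82]. Speed limits (rad/s): [1.89, 1.89, 2.39, 2.39, 3.01, 3.01, 3.01].

### API

Orientations are given as a unit quaternion [w, x, y, z].
In Python, from workcell import bot gives the robot as it stands. The module is installed in compiled form; this text tells all that it offers.
- The arm moves only by the tool drive_tool, never from a script. Its argument "commands" is a list that holds one entry, the list of rows, each a list of 6 numbers: the shift along the world's x, y, z each as a share of 12 cm, from -1 to 1, then the turn, a rotation vector about the world's x, y, z each as a share of pi rad, from -1 to 1. In form: [[[tx, ty, tz, ax, ay, az], ...]]. A call has 1 to 8 rows; each row is the pose to reach, as a shift and turn from the pose commanded when the call began, turning the shorter way round; what a row does not reach only later rows make up. A row lasts 1/12 s, in which the tool goes at most 41.7 mm and 7.16 degrees, less where a joint would pass 70% of its speed; a pose out of reach is approached as far as the arm can. A call with a number of a shift or a turn outside -1 to 1 is refused whole. A call with a gripper value outside its range is refused whole. "jaw" is the closure, from 0 (fully open) to 1 (shut), set as the call begins (left out, the last holds). The fingers move at their own pace and stop on an object; the grip force is fixed at half the most. Time passes only in rows, so rows that repeat a pose let the fingers close. It gives the time, the measured TCP pose, the force, the opening and the grip force at its end, in the units of the state.
- bot.observe(): the state, without advancing time (a new reading comes with each control period).
- bot.snapshot(name): name is "scene" or "side" or "wrist"; returns a dict with "color" (420x560x3 uint8, blue, green, red), "mtx" (3x3 intrinsics, pixels), "extrinsics" (4x4, takes a point from camera to world coordinates). Camera axes: x right, y down, z forward; pixel columns grow to the right and rows downward; lengths in m; the calibration is good to about 2 mm. A picture is of the moment at which its call begins. There is no depth.
- bot.sign_off(): hands the job in; it is judged then, once.
The state is a dict: "time": time; "joints": joint angles; "joint_velocities": joint speeds; "tau": joint torques, N m; "tcp_pos": TCP position; "orientation": TCP orientation; "wrist_force": force on the tool from outside, world axes, zero at the start; "ft_torque": the same for the moment, N m; "finger_gap": opening from 0.0 (shut) to 1.0 (fully open); "grip_force": force on a finger pad.
Only numpy, scipy, OpenCV 4.12 (cv2) and the standard library are available. Lean on these libraries where they do the work, as an engineer would, in place of code of your own. Each camera call takes 0.05 s, during which the arm holds its last target. There are 200 camera calls.

## Working session

There is one attempt and no reset: what is moved stays moved. The work goes in short steps, Python scripts to look and compute and a tool call to move; the robot and the scene stay as the last step left them, time stands still between calls to the robot, and variables do not carry over. Pictures are saved under pics/ and viewed, at most 12 in all, crops included, and the job is handed in when it is done.

Besides the shell and the picture viewer there is one more tool, called after "Request:" as name(argument=value, ...) on one line, values as JSON. drive_tool: Moves the arm, as the interface text tells. Shift numbers are shares of 12 cm and turn numbers shares of pi rad, none past 1 either way. Its arguments: {"type":"object","properties":{"commands":{"type":"array"},"jaw":{"type":"number"}},"required":["commands"]}

```bash
mkdir -p pics; python3 - <<'E'
from workcell import bot
import cv2,pickle
for n in("scene","side","wrist"):
    s=bot.snapshot(n); cv2.imwrite(f"pics/{n}0.png",s["color"]); pickle.dump(s,open(f"pics/{n}0.pkl","wb"))
    print(n,s["mtx"].round(1).tolist(),s["extrinsics"].round(3).tolist())
o=bot.observe();print(o["time"],o["tcp_pos"],o["orientation"])
E
```

```text
scene [[422.6, 0.0, 287.0], [0.0, 422.6, 202.6], [0.0, 0.0, 1.0]] [[-0.198, 0.637, -0.745, 1.174], [0.98, 0.131, -0.148, 0.164], [0.003, -0.76, -0.65, 0.602], [0.0, 0.0, 0.0, 1.0]]
side [[507.4, 0.0, 277.5], [0.0, 507.4, 209.5], [0.0, 0.0, 1.0]] [[0.887, -0.263, 0.38, 0.193], [-0.462, -0.505, 0.729, -0.67], [0.0, -0.822, -0.569, 0.645], [0.0, 0.0, 0.0, 1.0]]
wrist [[341.3, 0.0, 276.8], [0.0, 341.3, 213.0], [0.0, 0.0, 1.0]] [[0.339, 0.909, 0.241, 0.142], [0.941, -0.327, -0.088, 0.613], [-0.001, 0.256, -0.967, 0.385], [0.0, 0.0, 0.0, 1.0]]
0.15 [0.21174986 0.58773997 0.20498614] [-4.91393199e-05  1.72029679e-01  9.85091660e-01 -4.56935756e-04]
```

View pics/scene0.png

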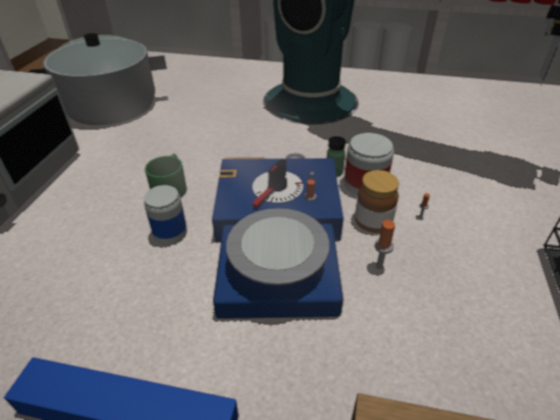

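View pics/side0.png

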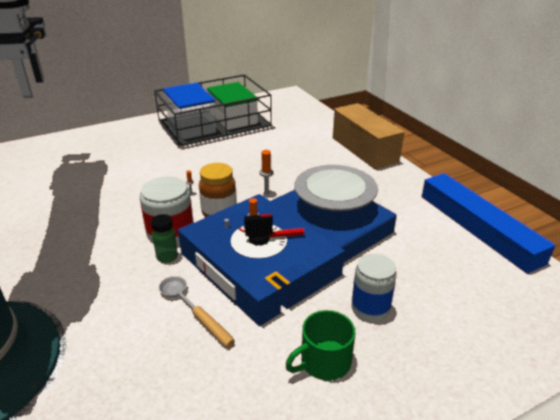

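Pin candidates are: the one standing in the scale's bore (scene 311,188; side 253,206), a larger one behind the jar (scene 386,236; side 266,165) and a small one (scene 425,202; side 189,178). By size and place, the middle-sized one in the bore is meant. The notch (yellow) is at scene (228,173), side (278,279). I'll check the choice in a close crop.

```bash
python3 - <<'E'
import cv2,numpy as np
a=cv2.imread("pics/scene0.png")[150:250,205:345]; b=cv2.imread("pics/side0.png")[160:320,170:310]
A=cv2.resize(a,None,fx=3.5,fy=3.5,interpolation=3);B=cv2.resize(b,None,fx=3.5,fy=3.5,interpolation=3)
c=np.zeros((600,800,3),np.uint8)
A=cv2.resize(a,(392,280),interpolation=3);B=cv2.resize(b,(400,457),interpolation=3)
c[:280,:392]=A;c[:457,400:]=B;cv2.imwrite("pics/crop1.png",c)
E
```

```text
(no output)
```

View pics/crop1.png

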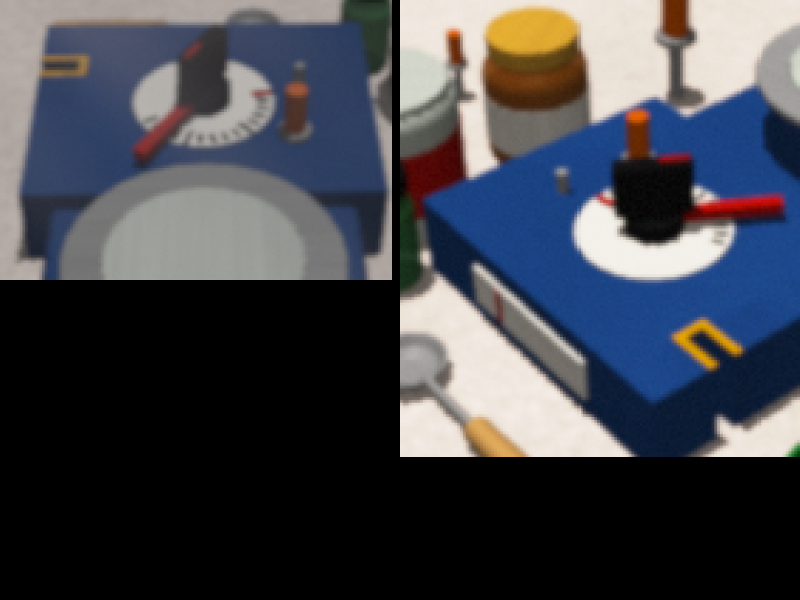

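The crop confirms it. The middle-sized pin is in the bore (scene 311,180 top; side 253,200 top), the pointer tip is at scene (256,206) and side (304,231), and the stop post is at side (227,222). Next I'll fit the scale pose from its corners in both views.

```bash
cat > h.py <<'E'
import numpy as np,cv2,pickle
from scipy.optimize import least_squares
def load(n): return pickle.load(open(f"pics/{n}.pkl","rb"))
def proj(s,P):
    P=np.atleast_2d(P);E=s["extrinsics"];c=(P-E[:3,3])@E[:3,:3];u=c@s["mtx"].T
    return u[:,:2]/u[:,2:]
def tri(obs):  # [(snap,(u,v))]
    f=lambda p:np.concatenate([proj(s,p)[0]-uv for s,uv in obs])
    r=least_squares(f,[.6,.1,.08]);return r.x,np.abs(r.fun).max()
def w(p,L):
    c,s=np.cos(p[2]),np.sin(p[2]);L=np.atleast_2d(L)
    return np.c_[p[0]+c*L[:,0]-s*L[:,1],p[1]+s*L[:,0]+c*L[:,1],L[:,2]]
E
python3 - <<'E'
from h import *
sc,sd=load("scene0"),load("side0")
D=[(sc,(221.8,158.9),(-.1,-.125)),(sc,(334.3,158.6),(-.1,.125)),(sc,(342.5,218.6),(.1,.125)),
(sd,(178.75,230),(-.1,.125)),(sd,(258.2,301),(-.1,-.125)),(sd,(259.3,194.3),(.1,.125))]
def f(p): return np.concatenate([proj(s,w(p,[*l,p[3]]))[0]-uv for s,uv,l in D])
r=least_squares(f,[.6,.1,0,.06]);print(r.x,r.fun.round(1))
p=r.x
print("corner z",tri([(sc,(334.3,158.6)),(sd,(178.75,230))]),w(p,[-.1,.125,.06]))
print("pin top",tri([(sc,(311.1,180.4)),(sd,(253.3,199.6))]), w(p,[.0376,.0649,.1]))
t,e=tri([(sc,(256,206)),(sd,(303.7,231.4))]);d=t[:2]-p[:2]
print("tip",t,e,np.hypot(*d),"q",1.745-(np.arctan2(d[1],d[0])-p[2]))
print("notch",w(p,[-.045,-.105,.06]),"axis",p[:2])
E
```

```text
[0.50709413 0.0094459  0.21313007 0.05902887] [-0.7  0.8 -1.8  0.4  0.2  1.  -1.3 -0.8 -0.8  0.1  0.2 -1.2]
corner z (array([0.38401629, 0.11219649, 0.05799902]), np.float64(1.16211320781332)) [[0.38291675 0.11046559 0.06      ]]
pin top (array([0.52911631, 0.08104162, 0.10185446]), np.float64(1.0126133204141183)) [[0.53011572 0.08083061 0.1       ]]
tip [ 0.58703378 -0.01568936  0.06888471] 1.1408636315064768 0.08379813957061236 q 2.2627704422518296
notch [[ 0.48532194 -0.10269674  0.06      ]] axis [0.50709413 0.0094459 ]
```

Request:
drive_tool(commands=[[[0.51, -0.96, 0.08, 0, 0, -0.197], [0.51, -0.96, 0.08, 0, 0, -0.197], [0.51, -0.96, 0.08, 0, 0, -0.197], [0.51, -0.96, 0.08, 0, 0, -0.197], [0.51, -0.96, 0.08, 0, 0, -0.197], [0.51, -0.96, 0.08, 0, 0, -0.197]]])

```text
time: 0.65
tcp_pos: [0.2734, 0.4722, 0.2153]
orientation: [0.0, 0.467, 0.884, 0.0]
wrist_force: [-0.1, 0.4, 0.1]
finger_gap: 0.998
grip_force: 0.0
```

Request:
drive_tool(commands=[[[0.51, -0.96, 0.08, 0, 0, -0.197], [0.51, -0.96, 0.08, 0, 0, -0.197], [0.51, -0.96, 0.08, 0, 0, -0.197], [0.51, -0.96, 0.08, 0, 0, -0.197], [0.51, -0.96, 0.08, 0, 0, -0.197], [0.51, -0.96, 0.08, 0, 0, -0.197]]])

```text
time: 1.15
tcp_pos: [0.3343, 0.3575, 0.2247]
orientation: [-0.0, 0.713, 0.702, 0.0]
wrist_force: [0.0, 0.3, -0.8]
finger_gap: 1.003
grip_force: 0.0
```

Request:
drive_tool(commands=[[[0.51, -0.96, 0.08, 0, 0, -0.197], [0.51, -0.96, 0.08, 0, 0, -0.197], [0.51, -0.96, 0.08, 0, 0, -0.197], [0.51, -0.96, 0.08, 0, 0, -0.197], [0.51, -0.96, 0.08, 0, 0, -0.197], [0.51, -0.96, 0.08, 0, 0, -0.197]]])

```text
time: 1.65
tcp_pos: [0.3955, 0.2426, 0.2342]
orientation: [0.0, 0.892, 0.453, -0.0]
wrist_force: [-0.2, -0.7, -0.2]
finger_gap: 1.0
grip_force: 0.0
```

Request:
drive_tool(commands=[[[0.51, -0.96, 0.08, 0, 0, -0.197], [0.51, -0.96, 0.08, 0, 0, -0.197], [0.51, -0.96, 0.08, 0, 0, -0.197], [0.51, -0.96, 0.08, 0, 0, -0.197], [0.51, -0.96, 0.08, 0, 0, -0.197], [0.51, -0.96, 0.08, 0, 0, -0.197]]])

```text
time: 2.15
tcp_pos: [0.4567, 0.1276, 0.2436]
orientation: [0.0, 0.987, 0.161, -0.0]
wrist_force: [-0.4, 1.5, -1.3]
finger_gap: 0.997
grip_force: 0.0
```

Request:
drive_tool(commands=[[[0.51, -0.96, 0.08, 0, 0, -0.197], [0.51, -0.96, 0.08, 0, 0, -0.197], [0.51, -0.96, 0.08, 0, 0, -0.197], [0.51, -0.96, 0.08, 0, 0, -0.197], [0.51, -0.96, 0.08, 0, 0, -0.197], [0.51, -0.96, 0.08, 0, 0, -0.197], [0.51, -0.96, 0.08, 0, 0, -0.197]]], jaw=0.5)

```text
time: 2.73
tcp_pos: [0.5177, 0.0134, 0.2531]
orientation: [0.0, 0.99, -0.142, -0.0]
wrist_force: [-0.7, -0.2, 0.5]
finger_gap: 0.54
grip_force: 0.0
```

```bash
python3 - <<'E'
from workcell import bot
from h import *
s=bot.snapshot("wrist"); pickle.dump(s,open("pics/w1.pkl","wb"))
cv2.imwrite("pics/w1.png",cv2.resize(s["color"],(800,600),interpolation=3))
o=bot.observe();print(o["time"],o["tcp_pos"],o["orientation"].round(4),o["finger_gap"],o["joints"].round(2))
E
```

```text
2.7833 [0.5176804  0.01336507 0.25317224] [-0.000e+00  9.898e-01 -1.427e-01 -3.000e-04] 0.5130055980626632 [-0.74  0.22  0.76  1.84 -0.17  1.15 -1.78]
```

View pics/w1.png

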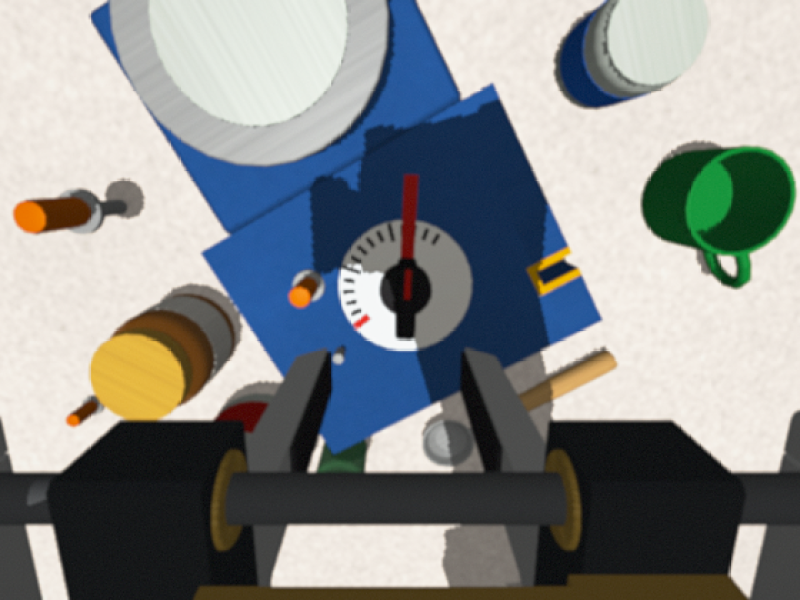

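Wrist view (upscaled 800x600) shows the deck corners at (492,86), (600,320), (333,452) and (203,253). The pin head top is at (299,297), the dial at (405,286), the pointer tip at (411,176) and the notch at about (557,273). Next comes a joint fit.

```bash
python3 - <<'E'
from h import *
sc,sd,w1=load("scene0"),load("side0"),load("w1");k=.7
W=[((492,86),(.1,-.125)),((600,320),(-.1,-.125)),((333,452),(-.1,.125)),((203,253),(.1,.125))]
DW=[(w1,np.array(u)*k,l) for u,l in W]
D=[(sc,(221.8,158.9),(-.1,-.125)),(sc,(334.3,158.6),(-.1,.125)),(sc,(342.5,218.6),(.1,.125)),
(sd,(178.75,230),(-.1,.125)),(sd,(258.2,301),(-.1,-.125)),(sd,(259.3,194.3),(.1,.125))]
def fit(D,z=None):
    f=lambda p:np.concatenate([proj(s,w(p,[*l,z or p[3]]))[0]-uv for s,uv,l in D])
    r=least_squares(f,[.5,0,.2]+([] if z else [.06]),loss="soft_l1");print(r.x.round(4),f(r.x).round(1));return r.x
fit(DW,.06);fit(DW);p=fit(D+DW);
top=[(sc,(311.1,180.4)),(sd,(253.3,199.6)),(w1,(299*k,297*k))]
print("pin top 3view",tri(top),"sc+w",tri(top[::2]),"sd+w",tri(top[1:]))
tp=[(sc,(256,206)),(sd,(303.7,231.4)),(w1,(411*k,176*k))]
t,e=tri(tp);d=t[:2]-p[:2];print("tip",t,e,"q",1.745-(np.arctan2(d[1],d[0])-p[2]))
print("model",w(p,[[.0376,.0649,.1],[-.045,-.105,.06],[0,0,.06]]))
for n,l in dict(pintop=(.0376,.0649,.1),slot_in=(-.045,-.095,.06),slot_edge=(-.045,-.125,.06),se1=(-.0515,-.095,.06),se2=(-.0385,-.095,.06),knobtop=(0,0,.114),axis=(0,0,.0605)).items(): print(n,(proj(w1,w(p,l))/k).round(0))
im=cv2.resize(w1["color"],(800,600),interpolation=3)[230:340,490:620]
h=cv2.cvtColor(im,cv2.COLOR_BGR2HSV)
m=cv2.inRange(h,(18,150,60),(35,255,255));ys,xs=np.nonzero(m)
r=cv2.minAreaRect(np.c_[xs+490,ys+230].astype(np.float32));print(len(xs),r,cv2.boxPoints(r).round(0).tolist())
big=cv2.resize(im,None,fx=4.5,fy=4.5,interpolation=3);cv2.imwrite("pics/n1.png",big)
E
```

```text
[0.5048 0.01   0.2178] [ 0.3 -1.8  1.3  0.7 -0.2  1.9 -2.2  0. ]
[0.504  0.0098 0.2162 0.055 ] [-0.1 -0.1 -0.2  0.2  0.4  0.2 -0.1 -0.3]
[0.5048 0.0098 0.2156 0.0574] [-0.2  0.9 -1.7  0.4  0.5  0.7 -2.5  0.3 -2.   1.2 -1.  -0.4  0.3 -1.3
  0.5  0.3 -0.1  0.6 -1.2 -0.7]
pin top 3view (array([0.52872846, 0.08081556, 0.10184822]), np.float64(1.1440652449604727)) sc+w (array([0.52858689, 0.0809926 , 0.10283128]), np.float64(0.9401494277870484)) sd+w (array([0.52890658, 0.08067535, 0.1008988 ]), np.float64(1.016266112115801))
tip [ 0.58532907 -0.0172977   0.06900811] 1.7042998779508878 q 2.285165667923725
model [[ 0.52763327  0.08124612  0.1       ]
 [ 0.48328623 -0.10238968  0.06      ]
 [ 0.50478546  0.00980561  0.06      ]]
pintop [[299. 298.]]
slot_in [[539. 280.]]
slot_edge [[575. 262.]]
se1 [[543. 287.]]
se2 [[536. 273.]]
knobtop [[406. 306.]]
axis [[405. 288.]]
844 ((553.7000732421875, 270.9000244140625), (30.857738494873047, 46.957427978515625), 63.43495178222656) [[526.0, 268.0], [568.0, 247.0], [582.0, 274.0], [540.0, 295.0]]
```

View pics/n1.png

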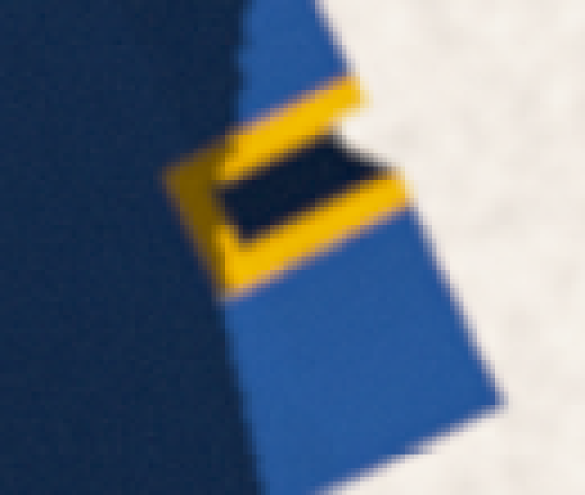

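Request:
drive_tool(commands=[[[0.086, 0.563, -0.3, 0, 0, 0], [0.086, 0.563, -0.95, 0, 0, 0], [0.086, 0.563, -0.95, 0, 0, 0], [0.086, 0.563, -0.95, 0, 0, 0], [0.086, 0.563, -0.95, 0, 0, 0], [0.086, 0.563, -0.95, 0, 0, 0], [0.086, 0.563, -0.95, 0, 0, 0], [0.086, 0.563, -0.95, 0, 0, 0]]])

```text
time: 3.45
tcp_pos: [0.529, 0.0793, 0.1411]
orientation: [-0.001, 0.989, -0.148, 0.001]
wrist_force: [-0.3, 0.9, 0.1]
finger_gap: 0.502
grip_force: 0.0
```

```bash
python3 - <<'E'
from workcell import bot
from h import *
s=bot.snapshot("wrist"); pickle.dump(s,open("pics/w2.pkl","wb"))
o=bot.observe();p=o["tcp_pos"];print(p)
b=np.array([.528,.081,.1]);print("pin px pred",proj(s,b),"tcp px",proj(s,p))
c=s["color"][60:420,130:430];cv2.imwrite("pics/w2.png",cv2.resize(c,(500,600),interpolation=3))
E
```

```text
[0.52887043 0.07937668 0.14091924]
pin px pred [[275.50394969 237.29473725]] tcp px [[277.40282587 258.59475422]]
```

View pics/w2.png

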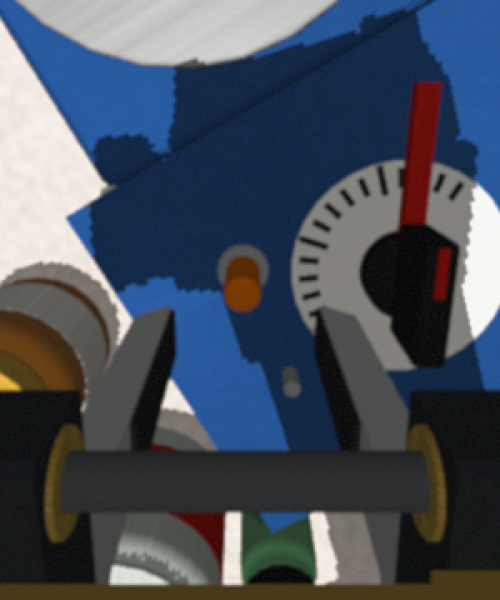

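The pin's top is at crop (242,293), full-image (275,236), against a predicted (275.5,237), so it agrees to about 1 mm. Descending to grasp.

Request:
drive_tool(commands=[[[0.006, 0.014, -0.2, 0, 0, 0], [0.006, 0.014, -0.4, 0, 0, 0], [0.006, 0.014, -0.567, 0, 0, 0], [0.006, 0.014, -0.567, 0, 0, 0], [0.006, 0.014, -0.567, 0, 0, 0], [0.006, 0.014, -0.567, 0, 0, 0]]])

```text
time: 4.0
tcp_pos: [0.5297, 0.0811, 0.073]
orientation: [-0.0, 0.989, -0.149, 0.001]
wrist_force: [0.6, 0.3, 0.6]
finger_gap: 0.498
grip_force: 0.0
```

Request:
drive_tool(commands=[[[0, 0, 0, 0, 0, 0], [0, 0, 0, 0, 0, 0], [0, 0, 0, 0, 0, 0], [0, 0, 0, 0, 0, 0], [0, 0, 0, 0, 0, 0], [0, 0, 0, 0, 0, 0], [0, 0, 0, 0, 0, 0], [0, 0, 0, 0, 0, 0]]], jaw=1)

```text
time: 4.67
tcp_pos: [0.529, 0.0813, 0.0716]
orientation: [-0.0, 0.989, -0.149, 0.0]
wrist_force: [-1.5, -0.2, 5.7]
finger_gap: 0.164
grip_force: 30.0
```

Request:
drive_tool(commands=[[[0, 0, 0.2, 0, 0, 0], [0, 0, 0.4, 0, 0, 0], [0, 0, 0.6, 0, 0, 0], [0, 0, 0.92, 0, 0, 0], [0, 0, 0.92, 0, 0, 0], [0, 0, 0.92, 0, 0, 0], [0, 0, 0.92, 0, 0, 0]]])

```text
time: 5.25
tcp_pos: [0.5285, 0.0814, 0.1812]
orientation: [-0.0, 0.989, -0.149, -0.0]
wrist_force: [0.6, 0.3, -1.6]
finger_gap: 0.164
grip_force: 30.0
```

Request:
drive_tool(commands=[[[-0.183, -0.25, 0, 0, 0, 0], [-0.183, -0.5, 0, 0, 0, 0], [-0.183, -0.765, 0, 0, 0, 0], [-0.183, -0.765, 0, 0, 0, 0], [-0.183, -0.765, 0, 0, 0, 0]]])

```text
time: 5.67
tcp_pos: [0.5062, -0.0121, 0.1807]
orientation: [0.0, 0.989, -0.15, -0.001]
wrist_force: [0.1, 0.7, -0.8]
finger_gap: 0.164
grip_force: 30.0
```

Request:
drive_tool(commands=[[[-0.183, -0.25, 0, 0, 0, 0], [-0.183, -0.5, 0, 0, 0, 0], [-0.183, -0.765, 0, 0, 0, 0], [-0.183, -0.765, 0, 0, 0, 0], [-0.183, -0.765, 0, 0, 0, 0], [-0.183, -0.765, 0, 0, 0, 0], [-0.183, -0.765, 0, 0, 0, 0]]])

```text
time: 6.25
tcp_pos: [0.485, -0.1009, 0.1813]
orientation: [-0.0, 0.989, -0.148, -0.0]
wrist_force: [0.4, 0.1, -0.9]
finger_gap: 0.163
grip_force: 30.0
```

```bash
python3 - <<'E'
from workcell import bot
from h import *
o=bot.observe();print(o["time"],o["tcp_pos"],o["orientation"].round(4),o["finger_gap"])
c=np.zeros((600,800,3),np.uint8)
for i,n in enumerate(("side","wrist")):
    s=bot.snapshot(n);pickle.dump(s,open(f"pics/{n}3.pkl","wb"))
    im=s["color"][150:330,180:380] if i==0 else s["color"][60:420,160:400]
    im=cv2.resize(im,(400,360) if i==0 else (400,600),interpolation=3); c[:im.shape[0],i*400:i*400+400]=im
    for l in((-.045,-.105,.06),(-.045,-.095,.06),(-.045,-.125,.06)): print(n,proj(s,w([.5048,.0098,.216],l)).round(1))
    q=o["tcp_pos"]-[0,0,.0116];print("pin origin/tip",proj(s,np.array([q,q-[0,0,.038]])).round(1))
cv2.imwrite("pics/c3.png",c)
E
```

```text
6.25 [ 0.48500596 -0.10092094  0.18126453] [-0.000e+00  9.890e-01 -1.478e-01 -5.000e-04] 0.16283427047109567
side [[274.7 279.5]]
side [[270.9 276.4]]
side [[282.3 285.8]]
pin origin/tip [[275.  226.6]
 [275.  245.5]]
wrist [[279.2 208.1]]
wrist [[269.6 213.3]]
wrist [[298.5 197.5]]
pin origin/tip [[277.3 251. ]
 [277.2 231.3]]
```

View pics/c3.png

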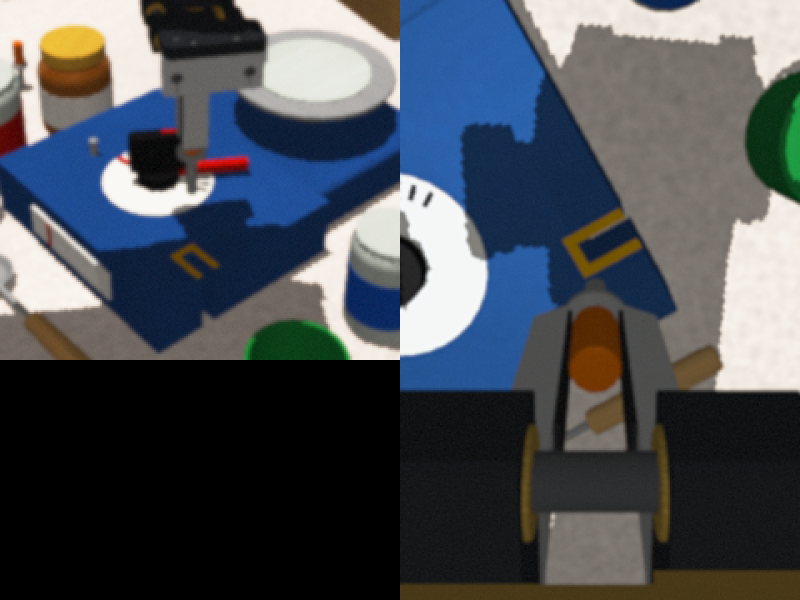

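The held pin hangs upright (side crop 192,170). The notch slot runs from wrist pixel (271,212) to (299,197), within about 1 px of the model, so I'll lower gently and check the force at entry.

Request:
drive_tool(commands=[[[0, -0.011, -0.2, 0, 0, 0], [0, -0.011, -0.4, 0, 0, 0], [0, -0.011, -0.5, 0, 0, 0], [0, -0.011, -0.58, 0, 0, 0], [0, -0.011, -0.63, 0, 0, 0], [0, -0.011, -0.65, 0, 0, 0], [0, -0.011, -0.65, 0, 0, 0]]])

```text
time: 6.93
tcp_pos: [0.4851, -0.1037, 0.1039]
orientation: [-0.0, 0.989, -0.149, -0.0]
wrist_force: [-0.1, 0.4, -0.9]
finger_gap: 0.162
grip_force: 30.0
```

Request:
drive_tool(commands=[[[0, 0.012, -0.06, 0, 0, 0], [0, 0.012, -0.12, 0, 0, 0], [0, 0.012, -0.18, 0, 0, 0], [0, 0.012, -0.23, 0, 0, 0], [0, 0.012, -0.26, 0, 0, 0], [0, 0.012, -0.264, 0, 0, 0], [0, 0.012, -0.264, 0, 0, 0], [0, 0.012, -0.264, 0, 0, 0]]])

```text
time: 7.6
tcp_pos: [0.4849, -0.1024, 0.072]
orientation: [0.0, 0.989, -0.149, -0.0]
wrist_force: [-0.3, 1.6, -0.5]
finger_gap: 0.161
grip_force: 30.0
```

Request:
drive_tool(commands=[[[0, 0, -0.005, 0, 0, 0], [0, 0, -0.005, 0, 0, 0], [0, 0, -0.005, 0, 0, 0], [0, 0, -0.005, 0, 0, 0], [0, 0, -0.005, 0, 0, 0], [0, 0, -0.005, 0, 0, 0]]], jaw=0.55)

```text
time: 8.1
tcp_pos: [0.485, -0.1022, 0.0715]
orientation: [-0.0, 0.989, -0.149, 0.0]
wrist_force: [0.2, -1.0, -0.3]
finger_gap: 0.449
grip_force: 0.0
```

Request:
drive_tool(commands=[[[0, 0, 0.2, 0, 0, 0], [0, 0, 0.5, 0, 0, 0], [0, 0, 0.95, 0, 0, 0], [0, 0, 0.95, 0, 0, 0], [0, 0, 0.95, 0, 0, 0], [0, 0, 0.95, 0, 0, 0]]])

```text
time: 8.6
tcp_pos: [0.4852, -0.1019, 0.1858]
orientation: [-0.0, 0.989, -0.149, 0.001]
wrist_force: [-1.4, 0.3, -0.1]
finger_gap: 0.449
grip_force: 0.0
```

```bash
python3 - <<'E'
from workcell import bot
from h import *
o=bot.observe();print(o["time"],o["tcp_pos"],o["orientation"].round(4),o["finger_gap"],o["joints"].round(2))
c=np.zeros((600,800,3),np.uint8)
p=[.5048,.0098,.216]
for i,n in enumerate(("side","wrist")):
    s=bot.snapshot(n);pickle.dump(s,open(f"pics/{n}4.pkl","wb"))
    im=s["color"][200:320,200:333] if i==0 else s["color"][60:420,160:400]
    im=cv2.resize(im,(400,360) if i==0 else (400,600),interpolation=3); c[:im.shape[0],i*400:i*400+400]=im
    print(n,"origin,top pred",proj(s,w(p,[(-.045,-.105,.06),(-.045,-.105,.1)])).round(1))
cv2.imwrite("pics/c4.png",c)
E
```

```text
8.6 [ 0.48520154 -0.101933    0.18579967] [-5.000e-04  9.889e-01 -1.485e-01  6.000e-04] 0.4488897358364682 [-0.55  0.27  0.81  1.97 -0.23  0.99 -1.49]
side origin,top pred [[274.7 279.5]
 [274.6 261.4]]
wrist origin,top pred [[278.2 207.1]
 [278.3 219.1]]
```

View pics/c4.png

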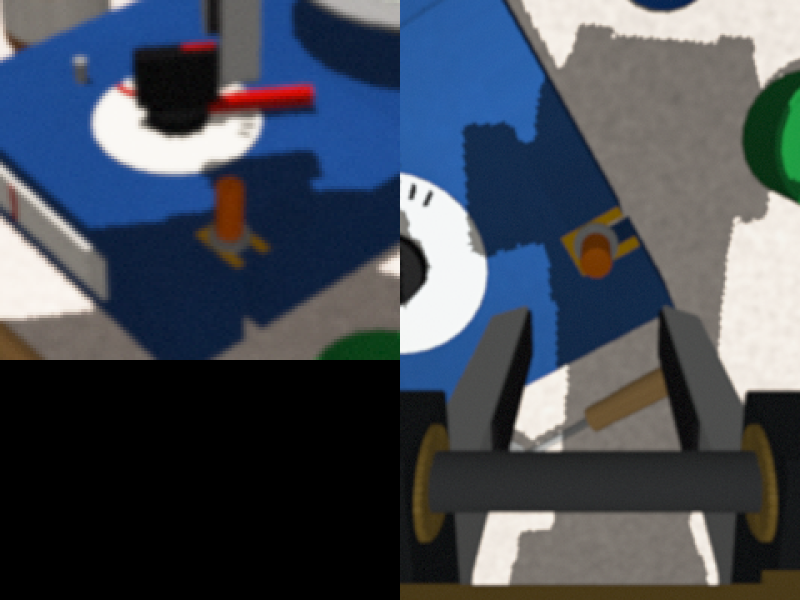

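The pin stands upright in the notch: wrist pixel (278,220) for its top, against (278,219) predicted, with the collar on the deck. Now the knob.

Request:
drive_tool(commands=[[[0.06, 0.3, 0, 0, 0, -0.0083], [0.12, 0.6, 0, 0, 0, -0.0083], [0.169, 0.931, -0.3, 0, 0, -0.0083], [0.169, 0.931, -0.3, 0, 0, -0.0083], [0.169, 0.931, -0.3, 0, 0, -0.0083], [0.169, 0.931, -0.3, 0, 0, -0.0083], [0.169, 0.931, -0.3, 0, 0, -0.0083], [0.169, 0.931, -0.3, 0, 0, -0.0083]]])

```text
time: 9.37
tcp_pos: [0.5053, 0.008, 0.1499]
orientation: [0.0, 0.987, -0.163, 0.0]
wrist_force: [0.1, 0.3, -1.0]
finger_gap: 0.452
grip_force: 0.0
```

```bash
python3 - <<'E'
from workcell import bot
from h import *
o=bot.observe();print(o["tcp_pos"],o["orientation"].round(4))
s=bot.snapshot("wrist");k=600/360
p=[.5048,.0098,.2156]
cv2.imwrite("pics/w5.png",cv2.resize(s["color"][60:420,130:430],(500,600),interpolation=3))
a=p[2]+1.745-2.285-p[2]
for n,l in dict(top=(0,0,.114),e1=(.026*np.cos(a),.026*np.sin(a),.114),e2=(-.026*np.cos(a),-.026*np.sin(a),.114),tip=(.085*np.cos(a),.085*np.sin(a),.07)).items(): print(n,((proj(s,w(p,l))-[130,60])*k).round(0))
print("tcp",(proj(s,o["tcp_pos"])-[130,60])*k)
E
```

```text
[0.50527404 0.00802131 0.14986941] [ 0.000e+00  9.867e-01 -1.627e-01  2.000e-04]
top [[242. 299.]]
e1 [[242. 235.]]
e2 [[242. 358.]]
tip [[242.  81.]]
tcp [[245.77622273 330.89723684]]
```

View pics/w5.png

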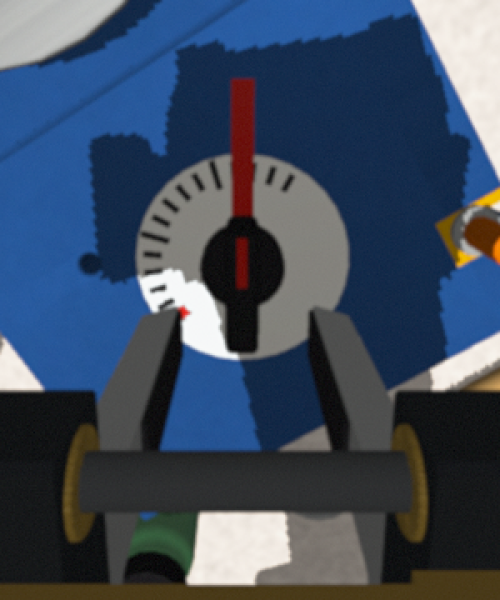

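The bar is vertical in the crop at x≈242, as predicted, with the pointer tip at (243,80). The TCP needs about +1.8 mm in y. I'll lower and grip.

Request:
drive_tool(commands=[[[0, 0.015, -0.2, 0, 0, 0], [0, 0.015, -0.4, 0, 0, 0], [0, 0.015, -0.56, 0, 0, 0], [0, 0.015, -0.56, 0, 0, 0], [0, 0.015, -0.56, 0, 0, 0], [0, 0.015, -0.56, 0, 0, 0]]])

```text
time: 9.92
tcp_pos: [0.5059, 0.0107, 0.0836]
orientation: [-0.0, 0.987, -0.162, 0.001]
wrist_force: [-0.3, 0.2, 0.0]
finger_gap: 0.447
grip_force: 0.0
```

Request:
drive_tool(commands=[[[0, 0, 0, 0, 0, 0], [0, 0, 0, 0, 0, 0], [0, 0, 0, 0, 0, 0], [0, 0, 0, 0, 0, 0], [0, 0, 0, 0, 0, 0], [0, 0, 0, 0, 0, 0], [0, 0, 0, 0, 0, 0]]], jaw=1)

```text
time: 10.5
tcp_pos: [0.5049, 0.0097, 0.0827]
orientation: [0.001, 0.987, -0.162, -0.0]
wrist_force: [-5.6, -9.1, 10.0]
finger_gap: 0.148
grip_force: 30.0
```

Request:
drive_tool(commands=[[[0, 0, 0, 0, 0, 0.3], [0, 0, 0, 0, 0, 0.3], [0, 0, 0, 0, 0, 0.3], [0, 0, 0, 0, 0, 0.3], [0, 0, 0, 0, 0, 0.3], [0, 0, 0, 0, 0, 0.3], [0, 0, 0, 0, 0, 0.3], [0, 0, 0, 0, 0, 0.3]]])

```text
time: 11.17
tcp_pos: [0.5051, 0.0087, 0.0827]
orientation: [0.001, 0.952, 0.306, -0.0]
wrist_force: [-2.3, -15.7, 6.4]
finger_gap: 0.149
grip_force: 30.0
```

Request:
drive_tool(commands=[[[0, 0, 0, 0, 0, 0.3], [0, 0, 0, 0, 0, 0.3], [0, 0, 0, 0, 0, 0.3], [0, 0, 0, 0, 0, 0.3], [0, 0, 0, 0, 0, 0.3], [0, 0, 0, 0, 0, 0.3], [0, 0, 0, 0, 0, 0.3], [0, 0, 0, 0, 0, 0.3]]])

```text
time: 11.83
tcp_pos: [0.5061, 0.0082, 0.0827]
orientation: [0.002, 0.709, 0.705, -0.0]
wrist_force: [4.0, -18.1, -1.5]
finger_gap: 0.151
grip_force: 30.0
```

```bash
python3 - <<'E'
from workcell import bot
import numpy as np
o=bot.observe();q=o["orientation"];print(o["tcp_pos"],q.round(4),o["ft_torque"],o["joints"].round(2))
x=2*np.degrees(np.arctan2(q[2],q[1]));print("tool x angle",x,"dial deg left",np.degrees(1.745+.2156)-x)
E
```

```text
[0.5060836  0.00822677 0.0827269 ] [ 1.700e-03  7.092e-01  7.050e-01 -3.000e-04] [-4.05906042 -1.01418196 -0.07220077] [-0.28  0.38  0.24  2.02 -0.12  0.76  0.03]
tool x angle 89.66158368545697 dial deg left 22.672521627892237
```

Request:
drive_tool(commands=[[[0, -0.014, 0, 0, 0, 0.04], [0, -0.014, 0, 0, 0, 0.08], [0, -0.014, 0, 0, 0, 0.11], [0, -0.014, 0, 0, 0, 0.118], [0, -0.014, 0, 0, 0, 0.118], [0, -0.014, 0, 0, 0, 0.118]]])

```text
time: 12.33
tcp_pos: [0.5065, 0.0081, 0.0827]
orientation: [0.001, 0.569, 0.822, 0.0]
wrist_force: [8.1, -7.8, -3.0]
finger_gap: 0.15
grip_force: 30.0
```

```bash
cat > st.py <<'E'
from workcell import bot
import numpy as np
o=bot.observe();q=o["orientation"];x=2*np.degrees(np.arctan2(q[2],q[1]))
print(o["tcp_pos"].round(4),o["wrist_force"],o["ft_torque"].round(2),"left",np.degrees(1.745+.2156)-x)
E
python3 st.py
```

```text
[0.5065 0.0081 0.0827] [ 8.05562405 -7.77146639 -3.04655263] [-1.94 -1.63  0.05] left 1.760827242137097
```

Request:
drive_tool(commands=[[[0, 0, 0, 0, 0, 0.008], [0, 0, 0, 0, 0, 0.014], [0, 0, 0, 0, 0, 0.014], [0, 0, 0, 0, 0, 0.014]]])

```text
time: 12.67
tcp_pos: [0.5066, 0.0082, 0.0828]
orientation: [0.002, 0.551, 0.834, 0.0]
wrist_force: [7.4, -9.0, -3.9]
finger_gap: 0.147
grip_force: 30.0
```

```bash
python3 st.py
```

```text
[0.5066 0.0082 0.0828] [ 7.3791559  -9.01974339 -3.91717847] [-1.94 -1.72 -0.27] left -0.7378303025779189
```

Request:
drive_tool(commands=[[[0, 0, 0, 0, 0, 0.008], [0, 0, 0, 0, 0, 0.012], [0, 0, 0, 0, 0, 0.012], [0, 0, 0, 0, 0, 0.012], [0, 0, 0, 0, 0, 0.012]]])

```text
time: 13.08
tcp_pos: [0.5066, 0.0082, 0.0828]
orientation: [0.001, 0.536, 0.844, 0.0]
wrist_force: [7.2, -7.1, -3.4]
finger_gap: 0.15
grip_force: 30.8
```

```bash
python3 st.py; python3 - <<'E'
from workcell import bot
import cv2,numpy as np
c=np.zeros((600,800,3),np.uint8)
a=bot.snapshot("side")["color"][200:280,200:333];b=bot.snapshot("wrist")["color"][60:420,130:430]
c[:300,:400]=cv2.resize(a,(400,300)[:2],interpolation=3);c[:480,400:]=cv2.resize(b,(400,480),interpolation=3);cv2.imwrite("pics/c6.png",c)
E
```

```text
[0.5066 0.0082 0.0828] [ 7.1913816  -7.13663964 -3.41176502] [-1.86 -1.69 -0.57] left -2.8580991576900914
```

View pics/c6.png

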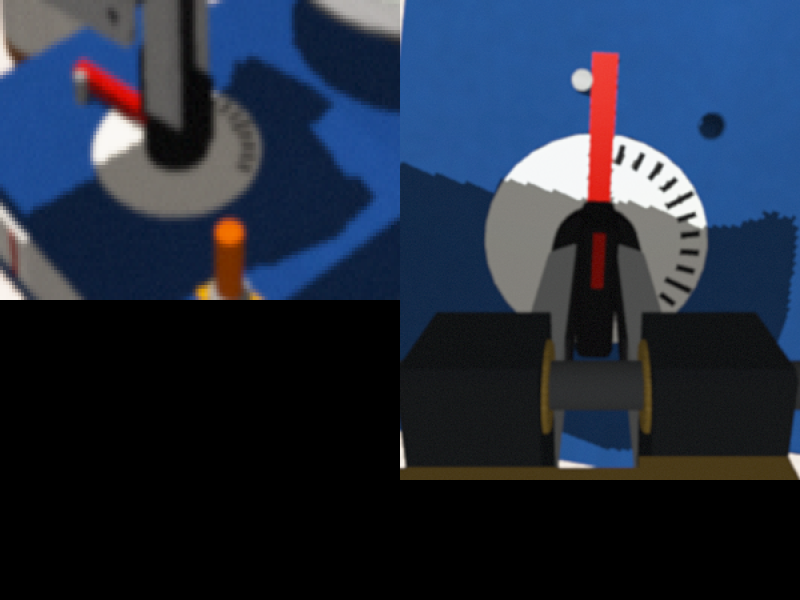

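The pointer lies against the stop post (wrist crop: pointer 603,80, post 581,79), and the turning torque has risen to 0.57 N m, so it is hard against the stop. Releasing and rising.

Request:
drive_tool(commands=[[[0, 0, 0, 0, 0, 0], [0, 0, 0, 0, 0, 0], [0, 0, 0, 0, 0, 0], [0, 0, 0, 0, 0, 0], [0, 0, 0, 0, 0, 0], [0, 0, 0, 0, 0, 0]]], jaw=0.6)

```text
time: 13.68
tcp_pos: [0.5052, 0.0097, 0.0823]
orientation: [-0.0, 0.535, 0.845, -0.0]
wrist_force: [0.2, 0.3, 1.2]
finger_gap: 0.402
grip_force: 0.0
```

Request:
drive_tool(commands=[[[0, 0, 0.2, 0, 0, 0], [0, 0, 0.5, 0, 0, 0], [0, 0, 0.98, 0, 0, 0], [0, 0, 0.98, 0, 0, 0], [0, 0, 0.98, 0, 0, 0], [0, 0, 0.98, 0, 0, 0], [0, 0, 0.98, 0, 0, 0]]])

```text
time: 14.27
tcp_pos: [0.5048, 0.0096, 0.1991]
orientation: [-0.0, 0.535, 0.845, -0.0]
wrist_force: [-0.5, -1.1, 0.7]
finger_gap: 0.402
grip_force: 0.0
```

```bash
python3 st.py; python3 - <<'E'
from workcell import bot
from h import *
c=np.zeros((600,800,3),np.uint8);S=bot.snapshot("side");s=bot.snapshot("wrist")
c[:300,:400]=cv2.resize(S["color"][160:310,170:370],(400,300),interpolation=3);c[:480,400:]=cv2.resize(s["color"][60:420,130:430],(400,480),interpolation=3)
d=S["color"][190:250,210:290];c[300:600,:400]=cv2.resize(d,(400,300),interpolation=3);cv2.imwrite("pics/c7.png",c)
p=[.5048,.0098,.2156]
for q in(0,.1): print(q,(proj(s,w(p,(.085*np.cos(1.745-q),.085*np.sin(1.745-q),.074)))-[130,60])*480/360+[400,0])
E
```

```text
[0.5048 0.0096 0.1991] [-0.5027137  -1.10342377  0.72485189] [-0.05  0.03 -0.04] left -2.9872240697863788
0 [[603.2174567   67.00645869]]
0.1 [[616.38390344  68.41387595]]
```

View pics/c7.png

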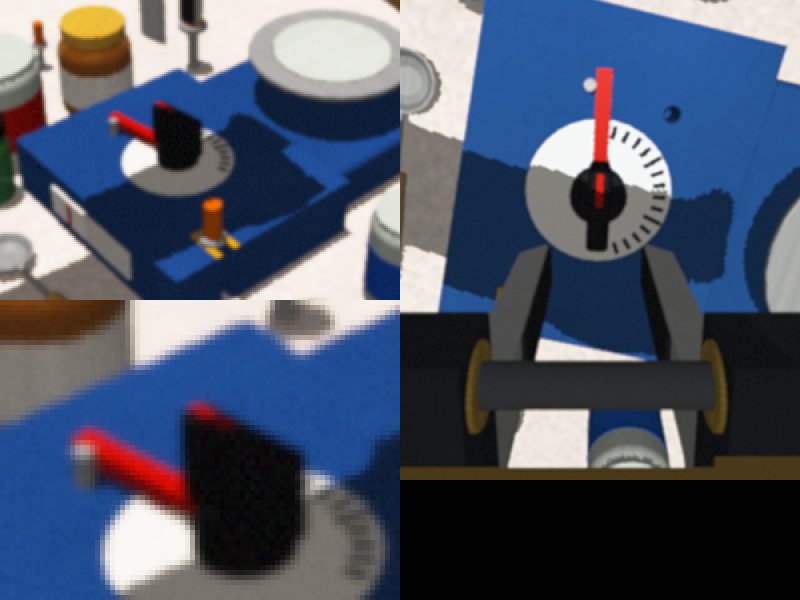

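The pointer tip at (604,68) matches the q=0 prediction (603,67) and touches the post. The pin stands in the notch and the gripper is clear.

```bash
python3 -c "
from workcell import bot
print(bot.sign_off())"
```

```text
the job is handed in; nothing more can be done
None
```

The job is handed in: the lock pin is parked upright in the yellow-edged notch, the dial pointer is back against the zero stop, everything is released, and it took about 14 s of the 70 s.

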